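Sort the coating bench's loose things into their trays

TASK

Sort the things left along the front of the bench into their trays: stand the two sample jars upright in the divided caddy, one in each bay; lay the marker flat in the long narrow tray and the steel film applicator flat on its underside in the short wide tray with the rubber floor. Keep the jars upright all the while, and leave the timer, the petri dish and the tape roll where they are.

Things in the scene. Friction and masses are not known exactly. Their poses are not given: they have to be found in the camera images.
- jar_pale_center (a point): Loose round clear plastic sample jar with a white screw cap, 55 tall, body 30 in diameter (up to 42 above its foot), cap 33 in diameter (the top 13), holding a pale beige powder; starts standing upright. Point: the jar's centre, half-way up (27.5 above its foot). z is up along the jar. (Sizes in mm.)
- jar_dark_center (a point): Loose round clear plastic sample jar with a white screw cap, 55 tall, body 30 in diameter (up to 42 above its foot), cap 33 in diameter (the top 13), holding a dark grey powder; starts standing upright. Point: the jar's centre, half-way up (27.5 above its foot). z is up along the jar. (Sizes in mm.)
- marker_center (a point): Loose black marker pen lying on the bench, 14 wide, 14 high, 137 long. Point: its centre, 7 above the surface it lies on. y runs along its length, x across it; it does not roll. (Sizes in mm.)
- applicator_center (a point): Loose steel film applicator: a bare metal rectangular frame, open in the middle, 32 wide, 100 long, 26 high, about 0.3 kg. Point: centre of its outline, half-way up (13 above its underside; the middle is hollow, the two long side walls are 10 thick). y runs along its length, x across it; grip it across its 32 mm width. (Sizes in mm.)
- pen_tray: Fixed long narrow bare metal tray, open on top, 172 long (its y) by 76 wide (its x) outside, 12 high; walls 3 thick, floor 3 thick, so inside 166 x 70 and 9 deep. Origin: centre of its underside, on the bench. (Sizes in mm.)
- wide_tray: Fixed short wide grey plastic tray with a black rubber floor and no divider, open on top, 140 long (its y) by 100 wide (its x) outside, 12 high; walls 3 thick, floor 3 thick, so inside 134 x 94 and 9 deep. Origin: centre of its underside, on the bench. (Sizes in mm.)
- jar_caddy: Fixed grey plastic caddy with one divider across its middle that makes two equal bays side by side along its y, open on top; 137 long (its y) by 74 wide (its x) outside, 16 high; walls and divider 3 thick, floor 3 thick. Each bay is 65.5 (y) x 68 (x) inside, 13 deep, its centre 33.75 to either side of the caddy's centre along y. Origin: centre of its underside, on the bench. (Sizes in mm.)
- timer: White square bench timer with a small display, 64 x 64 x 20. Loose bystander, to be left where it is. Origin: centre of its underside. (Sizes in mm.)
- petri_dish: Round glass petri dish, 64 in diameter, 18 high. Loose bystander, to be left where it is. Origin: centre of its underside. (Sizes in mm.)
- tape_roll: Roll of yellow tape lying flat, 68 in diameter, 19 high. Loose bystander, to be left where it is. Origin: centre of its underside. (Sizes in mm.)
Things that resemble listed ones, but are neither listed nor needed, are in the scene too. What is shaped like the part that bears jar_dark_center but yellow is not meant. There is more than one size of the part that bears applicator_center; the job needs the larger.

How it is judged (in metres and radians):
At the end, for the whole second after the job is handed in: One jar upright (0.1 rad) on the floor of each caddy bay (within 19 mm in x, 17 mm in y of its centre); marker flat on the long narrow tray's floor, applicator flat, underside down, on the wide tray's; all at rest; timer, dish and tape moved under 20 mm ((((x of jar_pale_center in the frame of jar_caddy between -0.019 and 0.019 m and y of jar_pale_center in the frame of jar_caddy between 0.01675 and 0.05075 m) and (x of jar_dark_center in the frame of jar_caddy between -0.019 and 0.019 m and y of jar_dark_center in the frame of jar_caddy between -0.05075 and -0.01675 m)) or ((x of jar_pale_center in the frame of jar_caddy between -0.019 and 0.019 m and y of jar_pale_center in the frame of jar_caddy between -0.05075 and -0.01675 m) and (x of jar_dark_center in the frame of jar_caddy between -0.019 and 0.019 m and y of jar_dark_center in the frame of jar_caddy between 0.01675 and 0.05075 m))) and z of jar_pale_center in the frame of jar_caddy between 0.0265 and 0.0345 m and angle between each of jar_pale_center, jar_dark_center's own z axis and vertical below 0.1 rad and z of jar_dark_center in the frame of jar_caddy between 0.0265 and 0.0345 m and x of marker_center in the frame of pen_tray between -0.031 and 0.031 m and y of marker_center in the frame of pen_tray between -0.02 and 0.02 m and z of marker_center in the frame of pen_tray between 0.0055 and 0.0125 m and angle between marker_center's own y axis and vertical between 1.53 and 1.61 rad and x of applicator_center in the frame of wide_tray between -0.033 and 0.033 m and y of applicator_center in the frame of wide_tray between -0.04 and 0.04 m and z of applicator_center in the frame of wide_tray between 0.012 and 0.0195 m and angle between applicator_center's own z axis and vertical below 0.06 rad and linear speed of each of jar_pale, jar_dark, marker, applicator below 0.02 m/s and distance of each of timer, petri_dish, tape_roll from where it was at the start of the episode below 0.02 m); the robot touches nothing.
It fails at once if a sample jar is tipped over (more than 0.7 rad from upright) (angle between any of jar_pale_center, jar_dark_center's own z axis and vertical above 0.7 rad).
It fails at once if the timer, petri dish or tape roll is pushed more than 20 mm (distance of any of timer, petri_dish, tape_roll from where it was at the start of the episode above 0.02 m).
It also fails if it takes over 96 s, if anything falls off the work surface, if the arm or the gripper's body presses on something with over 40 N, if the wrist force passes 120 N, or if a joint passes its speed limit or range.

ROBOT

A 7-joint arm with a two-finger parallel gripper is mounted at the origin on a cart in front of the work surface, level with it; the furniture and walls round the work are solid. World frame = base frame: x ahead of the robot, y to its left, z up, the work surface at z = 0. Lengths are in m, angles in degrees, forces in N, time in s.
With the tool pointing down it reaches from about 0.35 to 0.9 m from the base axis. Payload 7.2 kg.
Tool frame: the origin (TCP) lies at the centre of the arm's flange, where the gripper is bolted on; the fingertips stand 182 mm ahead of it and the grasp point (between the pads) lies 163 mm ahead of it; z points along the fingers, y is the direction in which the jaws open and shut (so a half turn about z gives the same grasp; the last joint's range is limited). The gripper opens to 88 mm and grips with 3 to 60 N. Pads are 20 mm wide; open, the fingers measure 115 mm over their backs; the gripper's body (75 mm by 178 mm) begins 61 mm behind the grasp point.
Start: joints at [62.613, 23.554, -0.728, 91.456, 0.321, 64.991, -4.71], TCP at [0.249, -0.573, 0.405] pointing down, gripper open.
Joint ranges: [-169.25, 169.25], [-16.82, 113.86], [-84.01, 82.57], [7.8, 145.47], [-59.2, 239.2], [7.22, 106.19], [-163.78, 163.78]. Speed limits (degrees/s): [136.94, 136.94, 172.46, 172.46, 180, 180, 180].

INTERFACE

Orientations are given as a 3x3 rotation matrix whose columns are the frame's x, y, z axes.
In Python, from plant import sense, get_image, camera_params, hand_in, find_in, regions_of gives the robot as it stands.
- The arm moves only by the tool carry_out, never from a script. Its argument "moves" is a list of rows, each a list of 6 numbers: the shift along the tool's x, y, z in units of 40 mm (1.0 is 40 mm), then the turn, a rotation vector about the tool's x, y, z in units of 5 degrees (1.0 is 5 degrees). In form: [[tx, ty, tz, ax, ay, az], ...]. A call has 1 to 10 rows; each row is the pose to reach, as a shift and turn from the pose commanded when the call began, along the tool's axes at that moment; what a row does not reach only later rows make up. A row lasts 1/8 s, in which the tool goes at most 62.5 mm and 10.7 degrees, less where a joint would pass 70% of its speed; a pose out of reach is approached as far as the arm can. A call with a gripper value outside its range is refused whole. "claw" is the opening, from 0 (shut) to 1 (fully open), set as the call begins (left out, the last holds). The fingers move at their own pace and stop on an object; "squeeze" is the grip in N (left out, the last holds). Time passes only in rows, so rows that repeat a pose let the fingers close. It gives the time, the measured TCP pose, the force and the opening at its end, in the units of the state.
- sense(): the state, without advancing time (a new reading comes with each control period).
- get_image(name): name is "side" or "top" or "wrist"; returns the picture (400x640x3 uint8, blue, green, red); there is no depth.
- camera_params(name): a dict with "camera_matrix" (3x3 intrinsics, pixels), "k1" (the pictures are not rectified: a ray, as slopes to the right and down, at radius r is drawn at 1 + k1 r^2 times it, then the intrinsics apply), "world_from_camera" (4x4, takes a point from camera to world coordinates). Camera axes: x right, y up, looking along -z (the intrinsics and any distortion apply to the point x, -y, -z); pixel columns grow to the right and rows downward; lengths in m; the calibration is good to about 2 mm. A picture is of the moment at which its call begins: read the wrist's pose just before it. camera_params takes no time and is no camera call; for the wrist camera it gives the pose at the moment of the call.
- hand_in(): hands the job in, once; it reports no verdict.
Trained networks look in the newest picture that a camera, given by its name, has taken for a name from the list of things; names that differ only in an ending like _2 or _b are one class to them, and where a whole thing is asked for, a point or a joint stands for the part that bears it (a point fixed in the world has none). Each returns a list of dicts, best first, with "score" (0 to 1); they miss things now and then, are a little off and sometimes report something else, mostly with a low value. They report only what shows in the picture. A call takes as long as a camera call. They do not tell look-alikes from the thing itself.
- find_in(label, camera): "rect" ([left, top, width, height] as shares, 0 to 1, of the picture: columns of its width, rows of its height, round what is visible of it).
- regions_of(label, camera): "region" (400x640 bool, what is visible of it) and "rect" ([left, top, width, height] as shares, 0 to 1, of the picture: columns of its width, rows of its height, round what is visible of it).
The state is a dict: "time_s": time; "joint_positions": joint angles; "qvel": joint speeds; "effort": joint torques, N m; "position": TCP position; "tool_rot": TCP orientation; "ft_force": force on the tool from outside, world axes, zero at the start; "torque": the same for the moment, N m; "gripper_width": finger opening in m.
Only numpy, scipy, OpenCV 4.12 (cv2) and the standard library are available. Lean on these libraries where they do the work, as an engineer would, in place of code of your own. Each camera call takes 0.05 s, during which the arm holds its last target.

## Working session

There is one attempt and no reset: what is moved stays moved. The work goes in short steps, Python scripts to look and compute and a tool call to move; the robot and the scene stay as the last step left them, time stands still between calls to the robot, and variables do not carry over. Pictures are saved under pics/ and viewed, and the job is handed in when it is done.

Besides the shell and the picture viewer there is one more tool, called after "Request:" as a command line: name --pt "numbers of a row" for each row, then --argument value for the rest. carry_out: Moves the arm, as the interface text tells. Its arguments: {"type":"object","properties":{"moves":{"type":"array","items":{"type":"array","items":{"type":"number"}}},"claw":{"type":"number"},"squeeze":{"type":"number"}},"required":["moves"]}

```bash
ls; mkdir -p pics
python3 - <<'E'
from plant import *
import cv2
for n in ["side","top","wrist"]:
    cv2.imwrite(f"pics/{n}0.png",get_image(n))
    p=camera_params(n); print(n,p)
s=sense();print(s)
E
```

```text
pics
side {'camera_matrix': array([[408.8184172 ,   0.        , 314.56569074],
       [  0.        , 408.8184172 , 198.86994401],
       [  0.        ,   0.        ,   1.        ]]), 'k1': -0.02325413979080933, 'world_from_camera': array([[-0.99904684,  0.03765396, -0.02208128,  0.54900945],
       [-0.03670465, -0.45086158,  0.89183889,  1.10910109],
       [ 0.02362566,  0.89179931,  0.45181392,  0.63525002],
       [ 0.        ,  0.        ,  0.        ,  1.        ]])}
top {'camera_matrix': array([[399.08916915,   0.        , 327.98899567],
       [  0.        , 399.08916915, 192.42463193],
       [  0.        ,   0.        ,   1.        ]]), 'k1': 0.026515356175011485, 'world_from_camera': array([[-0.00275396,  0.98585244, -0.16759291,  0.35049371],
       [-0.99990858, -0.00493337, -0.01258923, -0.02542678],
       [-0.01323792,  0.16754292,  0.9857759 ,  1.34050447],
       [ 0.        ,  0.        ,  0.        ,  1.        ]])}
wrist {'camera_matrix': array([[306.1499189 ,   0.        , 318.15831886],
       [  0.        , 306.1499189 , 202.85483692],
       [  0.        ,   
[... 532 characters left out ...]
    64.98993   , -4.71079147]), 'qvel': array([-0.05565188, -0.2444205 ,  0.09339033, -0.12845729,  0.06733983,
        0.0698628 , -0.00142379]), 'effort': array([ 6.19682778e-04, -5.88335609e+01,  6.42295405e-01, -2.91292441e+01,
       -5.36620792e-02,  1.57678337e-02,  7.20854109e-05]), 'position': array([ 0.24894216, -0.5731162 ,  0.40401288]), 'tool_rot': array([[ 9.17192468e-01,  3.98444046e-01, -5.64710480e-04],
       [ 3.98444435e-01, -9.17191863e-01,  1.05751799e-03],
       [-9.65861120e-05, -1.19495328e-03, -9.99999281e-01]]), 'ft_force': array([-0.33726438, -0.21948234, -1.49387348]), 'torque': array([-0.00477496,  0.04175297,  0.03502904]), 'gripper_width': 0.0878341848673712}
```

View pics/side0.png

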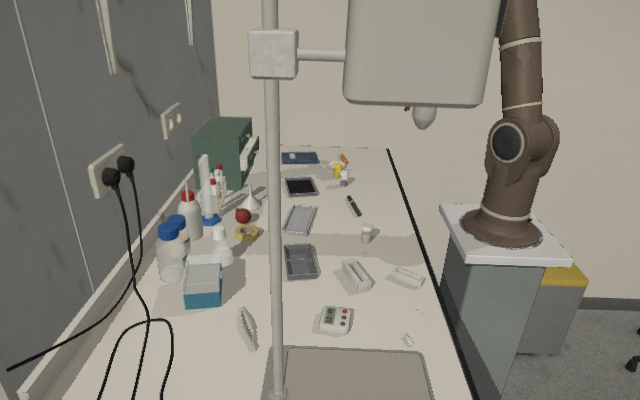

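View pics/top0.png

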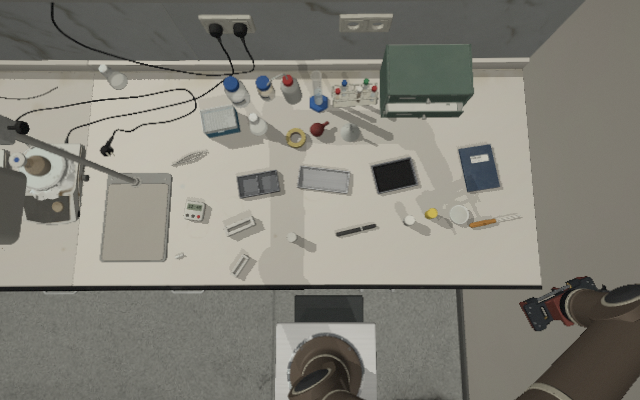

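View pics/wrist0.png

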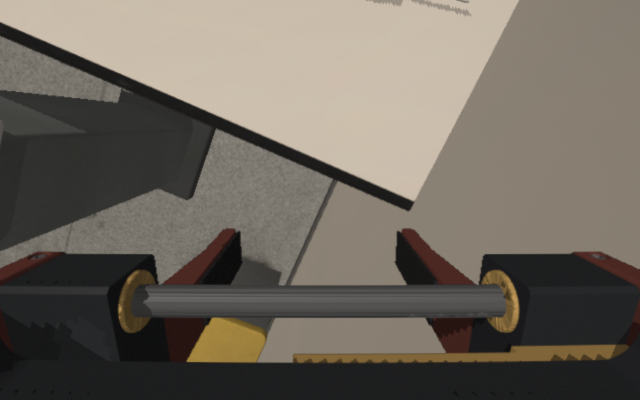

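```bash
cat > h.py <<'E'
import numpy as np, cv2
from plant import *
def ray(cam,uv,P=None):
    P=P or camera_params(cam); K=P["camera_matrix"]; k1=P["k1"]
    d=np.array([(uv[0]-K[0,2])/K[0,0],(uv[1]-K[1,2])/K[1,1]])
    s=d.copy()
    for _ in range(10): s=d/(1+k1*(s@s))
    T=P["world_from_camera"]
    return T[:3,3],T[:3,:3]@np.array([s[0],-s[1],-1])
def at(cam,uv,z,P=None):
    o,r=ray(cam,uv,P); return o+r*(z-o[2])/r[2]
def proj(cam,p,P=None):
    P=P or camera_params(cam);K=P["camera_matrix"];T=P["world_from_camera"]
    c=T[:3,:3].T@(np.asarray(p)-T[:3,3]); s=np.array([c[0]/-c[2],-c[1]/-c[2]]); s=s*(1+P["k1"]*(s@s))
    return np.array([K[0,0]*s[0]+K[0,2],K[1,1]*s[1]+K[1,2]])
E
python3 - <<'E'
from h import *
im=cv2.imread("pics/top0.png"); cv2.imwrite("pics/topc.png",cv2.resize(im[120:290,160:540],None,fx=2.1,fy=2.1,interpolation=cv2.INTER_CUBIC))
get_image("top")
for l,z in [("jar_dark_center",.055),("marker_center",.014),("applicator_center",.026),("pen_tray",.012),("wide_tray",.012),("jar_caddy",.016),("petri_dish",.018),("timer",.02),("tape_roll",.019)]:
    for r in regions_of(l,"top")[:5]:
        ys,xs=np.nonzero(r["region"]); (c,wh,a)=cv2.minAreaRect(np.c_[xs,ys].astype(np.float32))
        box=cv2.boxPoints((c,wh,a)); B=np.array([at("top",b,z)[:2] for b in box])
        e1,e2=B[1]-B[0],B[2]-B[1]; L=e1 if np.linalg.norm(e1)>np.linalg.norm(e2) else e2
        print(l,round(r["score"],2),np.round(c,1),"ctr",np.round(B.mean(0),3),"size",np.round([np.linalg.norm(e1),np.linalg.norm(e2)],3),"ang",round(np.degrees(np.arctan2(L[1],L[0])),1))
print(sense()["time_s"])
E
```

```text
jar_dark_center 0.48 [409. 220.] ctr [ 0.478 -0.269] size [0.039 0.032] ang -90.2
marker_center 0.5 [356.5 229.6] ctr [ 0.451 -0.103] size [0.127 0.016] ang -76.2
applicator_center 0.66 [239.5 265.9] ctr [0.334 0.279] size [0.074 0.027] ang -34.1
applicator_center 0.54 [238.9 225.8] ctr [0.464 0.285] size [0.105 0.038] ang -65.6
pen_tray 0.87 [323.2 179.1] ctr [0.623 0.008] size [0.078 0.172] ang -98.7
wide_tray 0.55 [394.3 174.6] ctr [ 0.637 -0.234] size [0.145 0.105] ang -77.3
jar_caddy 0.68 [257.4 183.8] ctr [0.607 0.23 ] size [0.14  0.078] ang -80.6
petri_dish 0.86 [458.5 214. ] ctr [ 0.501 -0.44 ] size [0.062 0.06 ] ang -90.2
timer 0.78 [193.5 210.9] ctr [0.515 0.44 ] size [0.067 0.069] ang -96.0
tape_roll 0.65 [294.5 137. ] ctr [0.769 0.106] size [0.066 0.071] ang -179.6
0.65
```

View pics/topc.png

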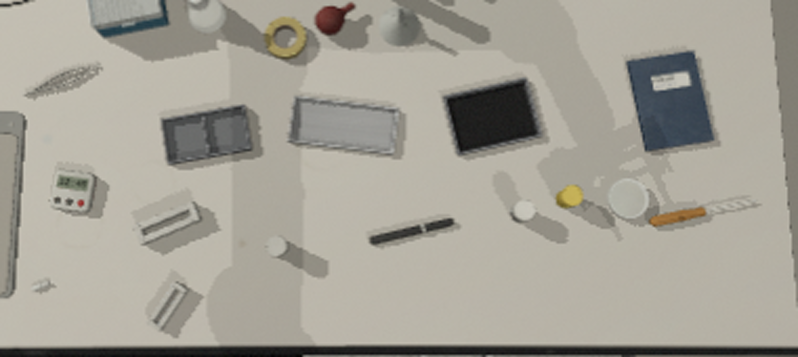

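```bash
cat >> h.py <<'E'
from scipy.spatial.transform import Rotation as R
def plan(p,yawy=None):
    """shift/turn (units) taking the tool to TCP p, pointing down, tool y at yaw yawy deg (mod 180)"""
    s=sense(); R0=s["tool_rot"]
    t=R0.T@(np.asarray(p)-s["position"])/.04
    if yawy is None: rv=np.zeros(3)
    else:
        best=None
        for a in (yawy,yawy+180):
            c,d=np.cos(np.radians(a)),np.sin(np.radians(a))
            y=np.array([c,d,0]);z=np.array([0,0,-1.]);x=np.cross(y,z)
            rv=R.from_matrix(R0.T@np.c_[x,y,z]).as_rotvec(degrees=True)/5
            if best is None or np.linalg.norm(rv)<np.linalg.norm(best): best=rv
        rv=best
    n=np.linalg.norm(np.asarray(p)-s["position"])/.0625; m=np.linalg.norm(rv)*5/10.7
    print("move",np.round(t,3).tolist(),np.round(rv,3).tolist(),"rows>=%.1f %.1f"%(n,m),"q",np.round(s["joint_positions"],0).tolist(),"t",s["time_s"])
E
python3 - <<'E'
from h import *
im=cv2.imread("pics/side0.png"); cv2.imwrite("pics/sidec.png",cv2.resize(im[140:350,220:440],None,fx=2.8,fy=2.8,interpolation=cv2.INTER_CUBIC))
for uv in [(292.5,238),(410,220),(432,213)]: print(uv,np.round(at("top",uv,.055),3),np.round(proj("side",at("top",uv,.055)),1))
print(proj("side",(.464,.285,.026)),proj("side",(.334,.279,.026)))
plan((.478,-.269,.36),9)
E
```

```text
(292.5, 238) [0.421 0.105 0.055] [367.9 223.5]
(410, 220) [ 0.478 -0.273  0.055] [344.2 170.7]
(432, 213) [ 0.5   -0.344  0.055] [337.8 163.2]
[355.38803959 269.74368795] [407.76150605 270.38330872]
move [8.282, -4.696, 1.117] [0.0, -0.0, -15.104] rows>=6.1 7.1 q [63.0, 24.0, -1.0, 91.0, 0.0, 65.0, -5.0] t 0.65
```

View pics/sidec.png

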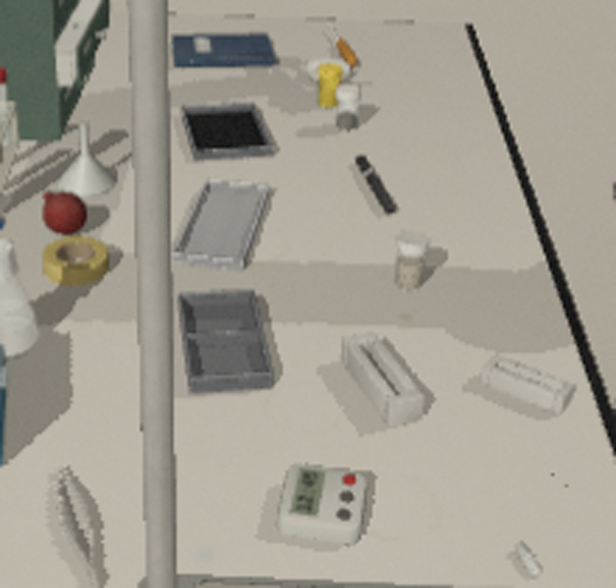

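Candidates (top picture): white-cap jars (292,238), which is pale, and (410,220), which is dark; a yellow jar (432,213) is the decoy. Applicators are at (240,224), large, and (240,263), small. The only marker is at (356,230); the knife at (495,220) isn't one. In the side crop, pale powder shows at side (367,233), dark powder at (344,180), and the yellow jar stands behind the dark one. The dark jar comes first.

Request:
carry_out --pt "8.28 -4.7 1.1 0 0 -15.1" --pt "8.28 -4.7 1.1 0 0 -15.1" --pt "8.28 -4.7 1.1 0 0 -15.1" --pt "8.28 -4.7 1.1 0 0 -15.1" --pt "8.28 -4.7 1.1 0 0 -15.1" --pt "8.28 -4.7 1.1 0 0 -15.1" --pt "8.28 -4.7 1.1 0 0 -15.1" --pt "8.28 -4.7 1.1 0 0 -15.1" --pt "8.28 -4.7 1.1 0 0 -15.1" --pt "8.28 -4.7 1.1 0 0 -15.1" --claw 1 --squeeze 15

```text
time_s: 1.9
position: [0.4772, -0.27, 0.3607]
tool_rot: [[-0.152, 0.988, -0.0], [0.988, 0.152, -0.001], [-0.0, -0.0, -1.0]]
ft_force: [0.2, 1.3, -0.3]
gripper_width: 0.088
```

Run:
```python
from h import *
im=get_image("wrist");cv2.imwrite("pics/w1.png",im)
P=camera_params("wrist");s=sense();print(s["position"],s["tool_rot"].round(3).tolist())
get=regions_of("jar_dark_center","wrist")
for r in get: 
    x=r["rect"];print(r["score"],x[0]*640,x[1]*400,x[2]*640,x[3]*400)
print(proj("wrist",s["position"]+s["tool_rot"]@[0,0,.163],P))
print(proj("wrist",(.478,-.271,.055),P),proj("wrist",(.5,-.344,.055),P))
plan((.478,-.271,.212),9)
```

```text
[ 0.47731589 -0.26984232  0.36076294] [[-0.152, 0.988, -0.0], [0.988, 0.152, -0.0], [-0.0, -0.0, -1.0]]
0.97 306.624 174.52 27.072 40.52
[318.57924427 261.08313732]
[318.83270033 197.66857984] [329.25879819 269.90509899]
move [-0.035, 0.008, 3.72] [0.0, 0.005, -0.037] rows>=2.4 0.0 q [43.0, 21.0, -24.0, 104.0, 10.0, 57.0, 24.0] t 2.0
```

View pics/w1.png

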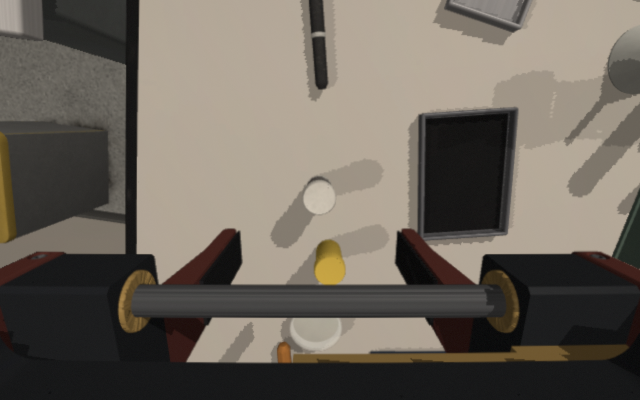

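The wrist view shows the white cap at (319,196), right where the projection predicted (319,198). The yellow jar at (329,262) is clear of the jaw axis, so I go down.

Request:
carry_out --pt "-0.04 0.01 1.5 0 0 0" --pt "-0.04 0.01 2.8 0 0 0" --pt "-0.04 0.01 3.4 0 0 0" --pt "-0.04 0.01 3.73 0 0 0" --pt "-0.04 0.01 3.73 0 0 0"

```text
time_s: 2.62
position: [0.4784, -0.2705, 0.2112]
tool_rot: [[-0.155, 0.988, -0.001], [0.988, 0.155, 0.0], [0.0, -0.001, -1.0]]
ft_force: [0.0, -1.5, 0.8]
gripper_width: 0.0878
```

Request:
carry_out --pt "0 0 0 0 0 0" --pt "0 0 0 0 0 0" --pt "0 0 0 0 0 0" --pt "0 0 0 0 0 0" --pt "0 0 0 0 0 0" --pt "0 0 0 0 0 0" --claw 0.2 --squeeze 15

```text
time_s: 3.38
position: [0.4785, -0.2704, 0.2114]
tool_rot: [[-0.156, 0.988, -0.0], [0.988, 0.156, -0.0], [0.0, -0.0, -1.0]]
ft_force: [-0.2, 0.0, 0.6]
gripper_width: 0.0318
```

Run:
```python
from h import *
im=get_image("wrist");cv2.imwrite("pics/w2.png",im);s=sense();print(s["position"],s["gripper_width"],s["ft_force"])
p=s["position"].copy();p[2]+=.1
plan(p)
```

```text
[ 0.47848254 -0.27039303  0.21141493] 0.03205659112867861 [-0.24116416 -0.52657382  0.72273799]
move [0.0, -0.0, -2.5] [0.0, 0.0, 0.0] rows>=1.6 0.0 q [40.0, 32.0, -20.0, 111.0, 16.0, 40.0, 19.0] t 3.425
```

View pics/w2.png

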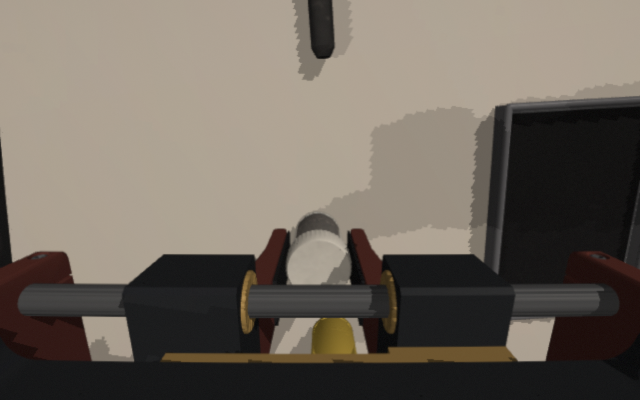

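Request:
carry_out --pt "0 0 -0.5 0 0 0" --pt "0 0 -1.3 0 0 0" --pt "0 0 -2.1 0 0 0" --pt "0 0 -2.5 0 0 0"

```text
time_s: 3.92
position: [0.4788, -0.2705, 0.313]
tool_rot: [[-0.156, 0.988, 0.002], [0.988, 0.156, -0.001], [-0.001, 0.002, -1.0]]
ft_force: [-0.3, -0.3, -0.3]
gripper_width: 0.0318
```

Run:
```python
from h import *
im=get_image("side");cv2.imwrite("pics/s3.png",cv2.resize(im[110:260,270:420],None,fx=4,fy=4));s=sense();print(s["gripper_width"],s["ft_force"])
plan((.6015,.263,.33),9.4)
```

```text
0.03208173218472601 [ 0.0432766  -1.70332955  0.45477202]
move [12.698, 5.104, -0.41] [0.031, 0.026, -0.085] rows>=8.8 0.0 q [43.0, 24.0, -23.0, 106.0, 12.0, 52.0, 23.0] t 3.975
```

View pics/s3.png

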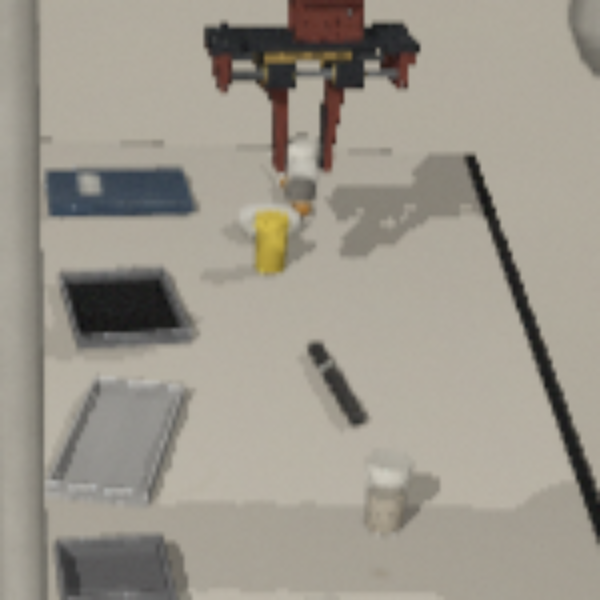

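The side view shows the dark jar in the grip, upright, at crop (303,170). The yellow jar hasn't moved. Next is the caddy.

Request:
carry_out --pt "0.6 0.24 0 0 0 0" --pt "1.7 0.68 -0.1 0 0 0" --pt "3.1 1.25 -0.2 0 0 0" --pt "4.55 1.83 -0.3 0 0 0" --pt "6.0 2.41 -0.4 0 0 0" --pt "7.45 3.0 -0.4 0 0 0" --pt "8.9 3.58 -0.4 0 0 0" --pt "10.3 4.14 -0.4 0 0 0" --pt "11.5 4.62 -0.4 0 0 0" --pt "12.2 4.9 -0.4 0 0 0"

```text
time_s: 5.22
position: [0.5954, 0.2455, 0.3259]
tool_rot: [[-0.159, 0.987, -0.002], [0.987, 0.159, 0.001], [0.001, -0.002, -1.0]]
ft_force: [0.1, -0.5, 0.9]
gripper_width: 0.032
```

Run:
```python
from h import *
im=get_image("wrist");P=camera_params("wrist");s=sense();print(s["position"],s["gripper_width"])
for r in regions_of("jar_caddy","wrist"):
    ys,xs=np.nonzero(r["region"]); print(r["score"],xs.min(),xs.max(),ys.min(),ys.max())
c=np.array([.607,.230,0]);a=np.radians(-80.6);Y=np.array([np.cos(a),np.sin(a),0]);X=np.array([-np.sin(a),np.cos(a),0])
pts=[]
for y in(-.0685,0,.0685):
  for x in(-.037,.037):
    q=proj("wrist",c+X*x+Y*y+[0,0,.016],P); cv2.circle(im,tuple(np.round(q).astype(int)),3,(0,0,255),1)
cv2.imwrite("pics/w4.png",im)
plan((.6015,.263,.33),9.4)
```

```text
[0.59520186 0.24883734 0.32600728] 0.032028439182602106
0.66 286 367 141 241
move [0.38, 0.225, -0.102] [-0.018, -0.027, -0.023] rows>=0.3 0.0 q [-7.0, 33.0, -29.0, 92.0, 17.0, 60.0, -31.0] t 5.325
```

View pics/w4.png

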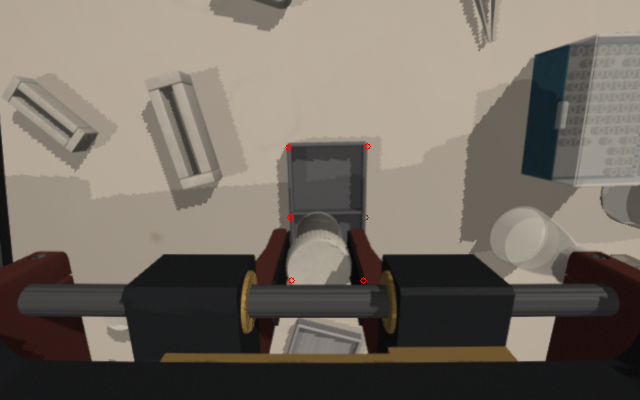

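The caddy outline I projected matches the picture: corners (288,146) to (367,146), divider at row 217. Now the jar goes down into the far (left) bay.

Request:
carry_out --pt "0.38 0.16 0 0 0 0" --pt "0.38 0.16 0.3 0 0 0" --pt "0.38 0.16 1.0 0 0 0" --pt "0.38 0.16 1.8 0 0 0" --pt "0.38 0.16 2.4 0 0 0" --pt "0.38 0.16 2.65 0 0 0" --pt "0.38 0.16 2.76 0 0 0" --pt "0.38 0.16 2.76 0 0 0"

```text
time_s: 6.32
position: [0.6001, 0.2581, 0.2175]
tool_rot: [[-0.156, 0.988, 0.001], [0.988, 0.156, 0.0], [0.0, 0.001, -1.0]]
ft_force: [-0.1, -0.2, -0.5]
gripper_width: 0.0318
```

Run:
```python
from h import *
plan((.6015,.263,.2155),9.4);s=sense();print(s["position"],s["ft_force"],s["gripper_width"])
```

```text
move [0.115, 0.053, 0.05] [0.008, -0.001, -0.087] rows>=0.1 0.0 q [-10.0, 40.0, -26.0, 95.0, 22.0, 50.0, -36.0] t 6.325
[0.60010907 0.25814295 0.21749526] [-0.13342102 -0.19353216 -0.46095464] 0.031770762028292335
```

Request:
carry_out --pt "0.11 0.05 0.03 0 0 0" --pt "0.11 0.05 0.06 0 0 0" --pt "0.11 0.05 0.06 0 0 0"

```text
time_s: 6.7
position: [0.6012, 0.263, 0.2148]
tool_rot: [[-0.156, 0.988, 0.0], [0.988, 0.156, 0.0], [-0.0, 0.0, -1.0]]
ft_force: [-0.3, 0.0, 0.2]
gripper_width: 0.0322
```

Request:
carry_out --pt "0 0 0 0 0 0" --pt "0 0 0 0 0 0" --pt "0 0 0 0 0 0" --pt "0 0 0 0 0 0" --claw 0.75

```text
time_s: 7.2
position: [0.6012, 0.2629, 0.2147]
tool_rot: [[-0.156, 0.988, 0.0], [0.988, 0.156, -0.0], [-0.0, 0.0, -1.0]]
ft_force: [0.7, -0.1, -0.7]
gripper_width: 0.065
```

Request:
carry_out --pt "0 0 -0.5 0 0 0" --pt "0 0 -1.5 0 0 0" --pt "0 0 -2.6 0 0 0" --pt "0 0 -3.2 0 0 0" --claw 1

```text
time_s: 7.7
position: [0.6014, 0.2634, 0.347]
tool_rot: [[-0.156, 0.988, 0.004], [0.988, 0.156, 0.002], [0.001, 0.004, -1.0]]
ft_force: [0.1, 0.3, 0.8]
gripper_width: 0.0879
```

Run:
```python
from h import *
plan((.421,.105,.33),9.4);s=sense();print(s["position"],s["ft_force"],s["gripper_width"])
cv2.imwrite("pics/w5.png",get_image("wrist"))
```

```text
move [-3.207, -5.075, 0.399] [0.047, -0.015, -0.082] rows>=3.9 0.0 q [-8.0, 32.0, -29.0, 89.0, 17.0, 63.0, -32.0] t 7.7
[0.60138242 0.26337876 0.34697889] [0.11689982 0.32105334 0.78892567] 0.08793880050697887
```

View pics/w5.png

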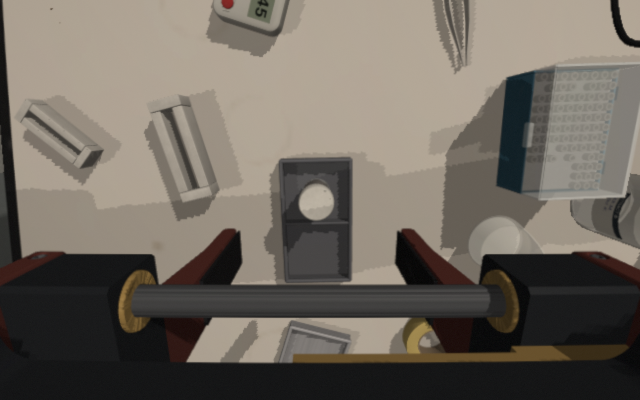

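The dark jar is upright in the upper bay, cap at (316,201). Next, the pale jar.

Request:
carry_out --pt "-0.8 -1.2 0.1 0 0 0" --pt "-1.6 -2.5 0.4 0 0 0" --pt "-2.4 -3.8 0.4 0 0 0" --pt "-3.2 -5.07 0.4 0 0 0" --pt "-3.2 -5.07 0.4 0 0 0"

```text
time_s: 8.38
position: [0.418, 0.1022, 0.327]
tool_rot: [[-0.153, 0.988, -0.001], [0.988, 0.153, -0.003], [-0.003, -0.001, -1.0]]
ft_force: [1.5, -0.6, 0.2]
gripper_width: 0.0878
```

Run:
```python
from h import *
im=get_image("wrist");P=camera_params("wrist");s=sense();print(s["position"],proj("wrist",(.421,.105,.055),P))
for r in regions_of("jar_pale_center","wrist"): x=r["rect"];print(r["score"],x[0]*640,x[1]*400,x[2]*640,x[3]*400)
cv2.imwrite("pics/w6.png",im)
plan((.421,.105,.2115),9.4)
```

```text
[0.42008118 0.10378177 0.32762781] [319.12848519 203.70063017]
0.67 306.88 175.6 41.471999999999994 44.4
move [0.006, -0.012, 2.907] [0.03, 0.005, -0.093] rows>=1.9 0.0 q [9.0, 13.0, -33.0, 120.0, 9.0, 49.0, -21.0] t 8.475
```

View pics/w6.png

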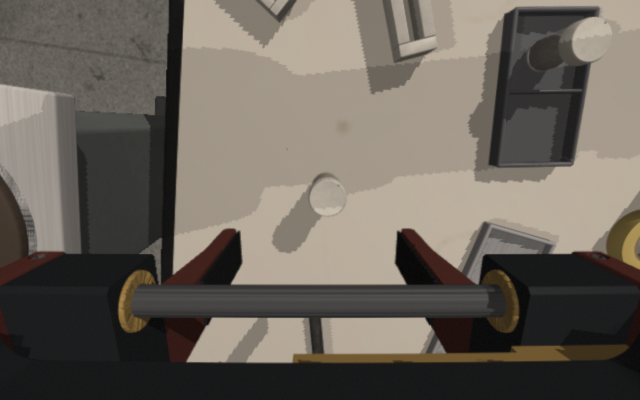

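Run:
```python
from h import *
im=get_image("wrist");P=camera_params("wrist");s=sense();print(s["position"],proj("wrist",(.421,.105,.055),P))
for r in regions_of("jar_pale_center","wrist"): x=r["rect"];print(r["score"],x[0]*640,x[1]*400,x[2]*640,x[3]*400)
b=im[170:225,295:355];cv2.imwrite("pics/w7.png",cv2.resize(b,None,fx=8,fy=8))
print(at("wrist",(328,195),.055,P),at("wrist",(326,196),.055,P))
t=cv2.imread("pics/top0.png");cv2.imwrite("pics/t7.png",cv2.resize(t[225:255,275:310],None,fx=16,fy=16))
```

```text
[0.42173798 0.10543072 0.32764065] [316.57358889 205.84549577]
0.86 302.08 178.48 41.727999999999994 41.0
[0.429046   0.11582352 0.055     ] [0.42752202 0.11470989 0.055     ]
```

View pics/w7.png

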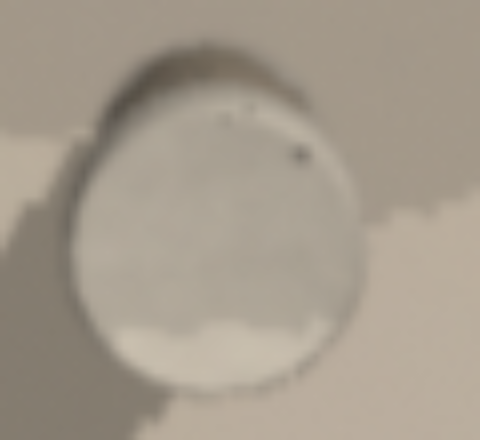

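View pics/t7.png

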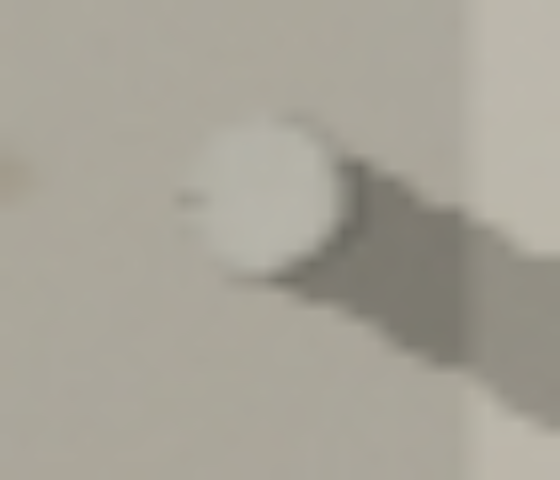

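Run:
```python
from h import *
P=camera_params("wrist")
print(at("wrist",(321.8,199.7),.055,P),at("top",(291.2,236.8),.055))
plan((.4235,.108,.2115),9.4)
```

```text
[0.4245053  0.11143039 0.055     ] [0.42518685 0.10945782 0.055     ]
move [0.048, 0.043, 2.897] [0.024, -0.008, -0.076] rows>=1.9 0.0 q [8.0, 13.0, -33.0, 120.0, 9.0, 49.0, -21.0] t 8.575
```

Request:
carry_out --pt "0.11 0.09 1.2 0 0 0" --pt "0.11 0.09 2.2 0 0 0" --pt "0.11 0.09 2.7 0 0 0" --pt "0.11 0.09 2.9 0 0 0" --pt "0.11 0.09 2.9 0 0 0"

```text
time_s: 9.2
position: [0.4242, 0.1105, 0.2105]
tool_rot: [[-0.157, 0.988, -0.0], [0.988, 0.157, 0.0], [0.0, -0.0, -1.0]]
ft_force: [-0.3, 0.3, 0.3]
gripper_width: 0.0877
```

Request:
carry_out --pt "0 0 0 0 0 0" --pt "0 0 0 0 0 0" --pt "0 0 0 0 0 0" --pt "0 0 0 0 0 0" --pt "0 0 0 0 0 0" --pt "0 0 0 0 0 0" --claw 0.2

```text
time_s: 9.95
position: [0.4237, 0.1097, 0.2107]
tool_rot: [[-0.156, 0.988, 0.0], [0.988, 0.156, -0.0], [-0.0, 0.0, -1.0]]
ft_force: [0.3, 0.8, 0.5]
gripper_width: 0.0318
```

Request:
carry_out --pt "0 0 -0.5 0 0 0" --pt "0 0 -1.3 0 0 0" --pt "0 0 -2.3 0 0 0" --pt "0 0 -3.0 0 0 0"

```text
time_s: 10.45
position: [0.4237, 0.1098, 0.3322]
tool_rot: [[-0.156, 0.988, 0.001], [0.988, 0.156, 0.0], [0.0, 0.001, -1.0]]
ft_force: [0.9, -0.2, -0.6]
gripper_width: 0.0319
```

Run:
```python
from h import *
cv2.imwrite("pics/w8.png",get_image("wrist"));s=sense();print(s["gripper_width"],s["position"])
plan((.6125,.197,.33),9.4)
```

```text
0.03187217924217858 [0.42449399 0.11036561 0.33488914]
move [1.404, 4.98, 0.147] [0.056, -0.001, -0.08] rows>=3.3 0.0 q [9.0, 13.0, -34.0, 119.0, 10.0, 50.0, -21.0] t 10.5
```

View pics/w8.png

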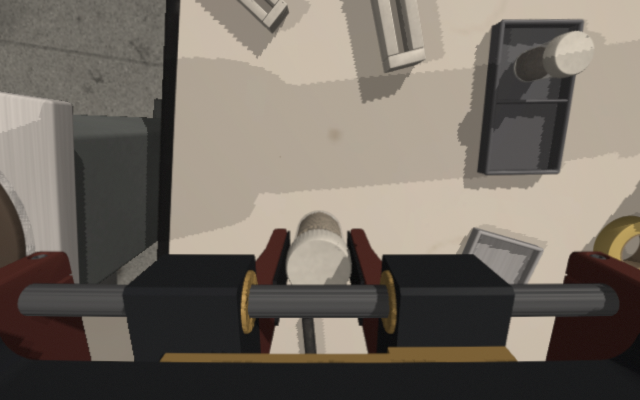

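The pale jar is held, cap at (320,258). It goes to the free bay.

Request:
carry_out --pt "0.14 0.5 0 0 0 0" --pt "0.42 1.5 0 0 0 0" --pt "0.78 2.8 0 0 0 0" --pt "1.12 4.0 0 0 0 0" --pt "1.33 4.75 0 0 0 0" --pt "1.4 4.98 0 0 0 0" --pt "1.4 4.98 0 0 0 0" --pt "1.4 4.98 0 0 0 0"

```text
time_s: 11.5
position: [0.6108, 0.1956, 0.3306]
tool_rot: [[-0.156, 0.988, -0.001], [0.988, 0.156, -0.001], [-0.001, -0.001, -1.0]]
ft_force: [-0.0, 0.2, 0.1]
gripper_width: 0.0319
```

Run:
```python
from h import *
plan((.6125,.197,.2145),9.4)
```

```text
move [0.029, 0.048, 2.903] [-0.008, 0.007, -0.084] rows>=1.9 0.0 q [-2.0, 32.0, -30.0, 92.0, 18.0, 61.0, -27.0] t 11.5
```

Request:
carry_out --pt "0.03 0.05 0.4 0 0 0" --pt "0.03 0.05 1.2 0 0 0" --pt "0.03 0.05 2.0 0 0 0" --pt "0.03 0.05 2.5 0 0 0" --pt "0.03 0.05 2.75 0 0 0" --pt "0.03 0.05 2.85 0 0 0" --pt "0.03 0.05 2.9 0 0 0" --pt "0.03 0.05 2.9 0 0 0"

```text
time_s: 12.5
position: [0.6138, 0.1978, 0.2153]
tool_rot: [[-0.156, 0.988, 0.001], [0.988, 0.156, 0.0], [0.0, 0.001, -1.0]]
ft_force: [-0.4, 0.7, -0.1]
gripper_width: 0.0321
```

Request:
carry_out --pt "0 0 0 0 0 0" --pt "0 0 0 0 0 0" --pt "0 0 0 0 0 0" --pt "0 0 0 0 0 0" --claw 0.75

```text
time_s: 13.0
position: [0.6135, 0.1976, 0.2147]
tool_rot: [[-0.156, 0.988, 0.0], [0.988, 0.156, -0.0], [-0.0, 0.0, -1.0]]
ft_force: [0.8, 0.5, -1.0]
gripper_width: 0.0652
```

Request:
carry_out --pt "0 0 -0.5 0 0 0" --pt "0 0 -1.5 0 0 0" --pt "0 0 -2.6 0 0 0" --pt "0 0 -3.2 0 0 0" --claw 1

```text
time_s: 13.5
position: [0.6138, 0.1981, 0.3469]
tool_rot: [[-0.156, 0.988, 0.004], [0.988, 0.156, 0.002], [0.001, 0.004, -1.0]]
ft_force: [0.6, 0.0, -0.4]
gripper_width: 0.088
```

Run:
```python
from h import *
cv2.imwrite("pics/w9.png",get_image("wrist"))
plan((.464,.285,.34),24.4)
```

```text
move [2.724, -3.373, 0.217] [0.086, -0.004, -3.082] rows>=2.8 1.4 q [-2.0, 31.0, -30.0, 91.0, 17.0, 62.0, -27.0] t 13.55
```

View pics/w9.png

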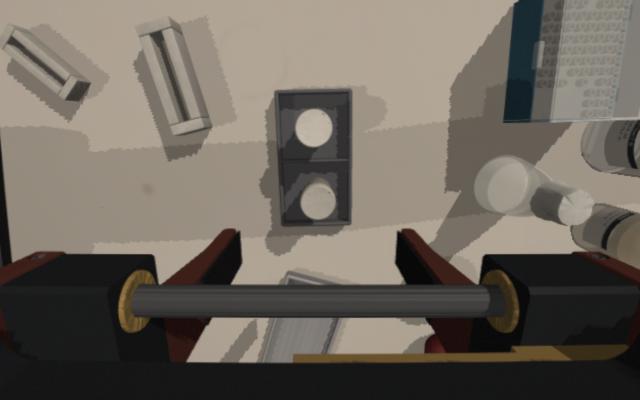

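Both jars stand in their bays, caps at (313,128) and (318,199). Next is the larger applicator, at (172,75) in this picture.

Request:
carry_out --pt "0.9 -1.1 0.1 0 0 -1" --pt "1.8 -2.2 0.2 0 0 -2.1" --pt "2.72 -3.37 0.2 0 0 -3.08" --pt "2.72 -3.37 0.2 0 0 -3.08" --pt "2.72 -3.37 0.2 0 0 -3.08" --pt "2.72 -3.37 0.2 0 0 -3.08"

```text
time_s: 14.3
position: [0.4646, 0.2832, 0.3348]
tool_rot: [[-0.41, 0.912, 0.001], [0.912, 0.41, -0.0], [-0.0, 0.0, -1.0]]
ft_force: [0.5, -0.7, -0.3]
gripper_width: 0.0878
```

Run:
```python
from h import *
im=get_image("wrist");P=camera_params("wrist");s=sense();print(s["position"],s["qvel"].round(1))
for r in regions_of("applicator_center","wrist"):
    ys,xs=np.nonzero(r["region"]); (c,wh,a)=cv2.minAreaRect(np.c_[xs,ys].astype(np.float32))
    B=np.array([at("wrist",b,.026,P)[:2] for b in cv2.boxPoints((c,wh,a))]); e1,e2=B[1]-B[0],B[2]-B[1]; L=e1 if np.linalg.norm(e1)>np.linalg.norm(e2) else e2
    print(r["score"],c,B.mean(0),np.linalg.norm(e1),np.linalg.norm(e2),np.degrees(np.arctan2(L[1],L[0])))
c=np.array([.464,.285,0]);a=np.radians(-65.6);Y=np.array([np.cos(a),np.sin(a),0]);X=np.array([-np.sin(a),np.cos(a),0])
for y in(-.05,.05):
  for x in(-.016,.016):
    q=proj("wrist",c+X*x+Y*y+[0,0,.026],P); cv2.circle(im,tuple(np.round(q).astype(int)),2,(0,0,255),1)
cv2.imwrite("pics/w10.png",im)
```

```text
[0.46453416 0.28317979 0.33463837] [ 0.1  0.2 -0.1  0.2  0.  -0.2 -0. ]
0.92 (193.36512756347656, 139.09786987304688) [0.33778729 0.28429277] 0.02892111724767564 0.07395576882123724 -32.42501791723231
0.73 (317.99383544921875, 189.95196533203125) [0.46256758 0.28638119] 0.10019702711262117 0.030700796331209063 112.66921239310722
```

View pics/w10.png

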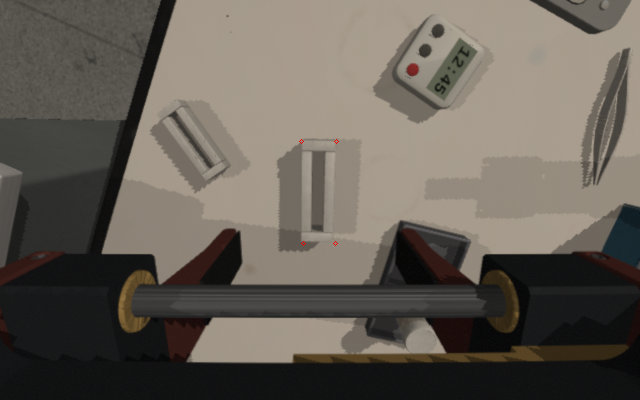

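The network picks out both frames and the crop confirms the choice. The centred one at (318,190) measures 100×31 mm, so it's the larger; the left one at (193,139) is 74×29. I grip the larger.

Run:
```python
from h import *
plan((.4627,.2863,.1875),22.9)
```

```text
move [0.087, -0.006, 3.676] [-0.001, 0.002, 0.27] rows>=2.4 0.1 q [-8.0, 24.0, -37.0, 105.0, 18.0, 56.0, -28.0] t 14.4
```

Request:
carry_out --pt "0.09 -0.01 1.3 0 0 0.27" --pt "0.09 -0.01 2.5 0 0 0.27" --pt "0.09 -0.01 3.3 0 0 0.27" --pt "0.09 -0.01 3.6 0 0 0.27" --pt "0.09 -0.01 3.67 0 0 0.27" --pt "0.09 -0.01 3.67 0 0 0.27"

```text
time_s: 15.15
position: [0.4621, 0.2874, 0.1888]
tool_rot: [[-0.391, 0.92, 0.001], [0.92, 0.391, 0.001], [0.0, 0.002, -1.0]]
ft_force: [0.4, -0.0, 0.4]
gripper_width: 0.0877
```

Request:
carry_out --pt "0 0 0 0 0 0" --pt "0 0 0 0 0 0" --pt "0 0 0 0 0 0" --pt "0 0 0 0 0 0" --pt "0 0 0 0 0 0" --pt "0 0 0 0 0 0" --claw 0.1 --squeeze 40

```text
time_s: 15.9
position: [0.4616, 0.2872, 0.1878]
tool_rot: [[-0.391, 0.92, 0.0], [0.92, 0.391, 0.0], [0.0, 0.0, -1.0]]
ft_force: [-0.3, -0.7, -0.6]
gripper_width: 0.0318
```

Request:
carry_out --pt "0 0 -0.4 0 0 0" --pt "0 0 -1.2 0 0 0" --pt "0 0 -2.2 0 0 0" --pt "0 0 -3.0 0 0 0" --pt "0 0 -3.5 0 0 0" --pt "0 0 -3.5 0 0 0"

```text
time_s: 16.65
position: [0.4616, 0.2874, 0.3297]
tool_rot: [[-0.391, 0.92, 0.003], [0.92, 0.391, 0.001], [0.0, 0.003, -1.0]]
ft_force: [0.9, 0.2, -3.3]
gripper_width: 0.0315
```

Run:
```python
from h import *
cv2.imwrite("pics/w11.png",get_image("wrist"));s=sense();print(s["gripper_width"],s["position"],s["ft_force"],s["torque"])
plan((.637,-.234,.33),12.7)
```

```text
0.03153270052781709 [0.46140603 0.2869462  0.32834928] [ 0.50220027 -0.81938674 -3.71614648] [-0.06965637 -0.09367027 -0.01850638]
move [-13.703, -1.052, -0.039] [0.011, 0.002, 2.064] rows>=8.8 1.0 q [-8.0, 25.0, -37.0, 106.0, 18.0, 55.0, -30.0] t 16.7
```

View pics/w11.png

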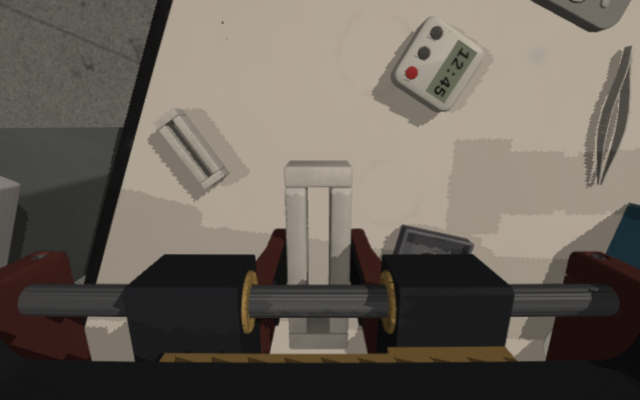

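The applicator is held level and square, force −3.7 N, which matches its weight. It goes to the wide tray.

Request:
carry_out --pt "-0.5 -0.04 0 0 0 0" --pt "-1.4 -0.1 0 0 0 0.2" --pt "-2.7 -0.2 0 0 0 0.4" --pt "-4.1 -0.32 0 0 0 0.6" --pt "-5.5 -0.42 0 0 0 0.8" --pt "-6.9 -0.53 0 0 0 1.0" --pt "-8.3 -0.64 0 0 0 1.2" --pt "-9.7 -0.75 0 0 0 1.5" --pt "-11.1 -0.85 0 0 0 1.8" --pt "-12.2 -0.94 0 0 0 2.06"

```text
time_s: 17.95
position: [0.6176, -0.1794, 0.3259]
tool_rot: [[-0.218, 0.976, -0.003], [0.976, 0.218, 0.0], [0.001, -0.003, -1.0]]
ft_force: [-0.1, 1.3, -3.5]
gripper_width: 0.0317
```

Run:
```python
from h import *
plan((.637,-.234,.33),12.7)
```

```text
move [-1.439, 0.175, -0.104] [-0.031, -0.008, -0.021] rows>=0.9 0.0 q [30.0, 32.0, -27.0, 92.0, 16.0, 60.0, 12.0] t 17.95
```

Request:
carry_out --pt "-0.8 0.1 0 0 0 0" --pt "-1.3 0.15 0 0 0 0" --pt "-1.3 0.15 0 0 0 0" --pt "-1.3 0.15 0 0 0 0"

```text
time_s: 18.45
position: [0.6351, -0.224, 0.3274]
tool_rot: [[-0.222, 0.975, -0.001], [0.975, 0.222, 0.002], [0.002, -0.0, -1.0]]
ft_force: [-0.2, 0.9, -3.2]
gripper_width: 0.0313
```

Run:
```python
from h import *
im=get_image("wrist");P=camera_params("wrist")
c=np.array([.637,-.234,0]);a=np.radians(-77.3);Y=np.array([np.cos(a),np.sin(a),0]);X=np.array([-np.sin(a),np.cos(a),0])
for y in(-.07,.07):
  for x in(-.05,.05):
    q=proj("wrist",c+X*x+Y*y+[0,0,.012],P); cv2.circle(im,tuple(np.round(q).astype(int)),3,(0,0,255),1)
cv2.imwrite("pics/w12.png",im)
plan((.637,-.234,.1925),12.7)
```

```text
move [-0.26, -0.01, 3.381] [-0.002, -0.014, 0.034] rows>=2.2 0.0 q [32.0, 35.0, -26.0, 87.0, 16.0, 62.0, 16.0] t 18.5
```

View pics/w12.png

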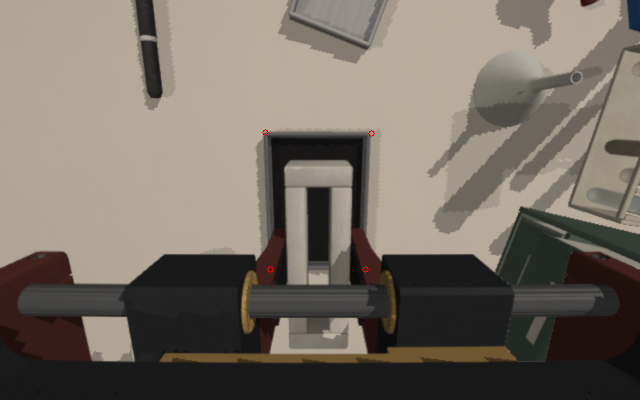

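The tray rim matches the projected corners, and the applicator lines up inside it. Down it goes.

Request:
carry_out --pt "-0.26 -0.01 0.4 0 0 0" --pt "-0.26 -0.01 1.3 0 0 0" --pt "-0.26 -0.01 2.3 0 0 0" --pt "-0.26 -0.01 2.9 0 0 0" --pt "-0.26 -0.01 3.2 0 0 0" --pt "-0.26 -0.01 3.35 0 0 0" --pt "-0.26 -0.01 3.39 0 0 0" --pt "-0.26 -0.01 3.39 0 0 0"

```text
time_s: 19.5
position: [0.6374, -0.2364, 0.1932]
tool_rot: [[-0.22, 0.975, 0.001], [0.975, 0.22, -0.001], [-0.001, 0.001, -1.0]]
ft_force: [-0.3, -0.4, -3.7]
gripper_width: 0.0319
```

Run:
```python
from h import *
s=sense();print(s["position"],s["ft_force"])
plan((.637,-.234,.1913),12.7)
```

```text
[ 0.63740921 -0.23639335  0.19315257] [-0.26095137 -0.43768095 -3.70742502]
move [0.061, 0.003, 0.046] [0.014, 0.01, 0.006] rows>=0.0 0.0 q [31.0, 44.0, -23.0, 91.0, 21.0, 49.0, 13.0] t 19.5
```

Request:
carry_out --pt "0.06 0 0.03 0 0 0" --pt "0.06 0 0.05 0 0 0" --pt "0.06 0 0.05 0 0 0"

```text
time_s: 19.88
position: [0.6367, -0.2336, 0.1909]
tool_rot: [[-0.221, 0.975, 0.001], [0.975, 0.221, 0.0], [-0.0, 0.001, -1.0]]
ft_force: [-2.0, 1.9, 2.2]
gripper_width: 0.0314
```

Request:
carry_out --pt "0 0 0 0 0 0" --pt "0 0 0 0 0 0" --pt "0 0 0 0 0 0" --claw 0.53

```text
time_s: 20.25
position: [0.6366, -0.2341, 0.1904]
tool_rot: [[-0.22, 0.975, 0.0], [0.975, 0.22, -0.0], [-0.0, 0.0, -1.0]]
ft_force: [0.7, 0.1, 0.1]
gripper_width: 0.0463
```

Request:
carry_out --pt "0 0 -0.3 0 0 0" --pt "0 0 -1.0 0 0 0" --pt "0 0 -2.2 0 0 0" --pt "0 0 -3.5 0 0 0" --pt "0 0 -3.8 0 0 0"

```text
time_s: 20.88
position: [0.6375, -0.2338, 0.3475]
tool_rot: [[-0.22, 0.975, 0.007], [0.975, 0.22, -0.002], [-0.004, 0.006, -1.0]]
ft_force: [0.5, 0.6, -1.4]
gripper_width: 0.0468
```

Run:
```python
from h import *
cv2.imwrite("pics/w13.png",get_image("wrist"))
plan((.451,-.103,.34),13.8)
```

```text
move [4.219, -3.822, 0.142] [0.06, 0.039, -0.215] rows>=3.6 0.1 q [33.0, 34.0, -26.0, 86.0, 16.0, 64.0, 17.0] t 20.925
```

View pics/w13.png

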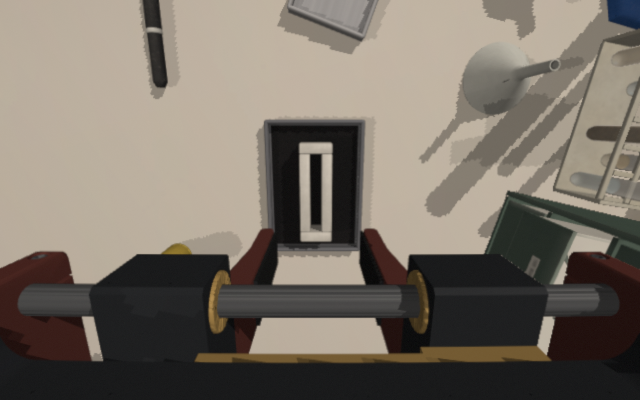

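The applicator lies flat inside the wide tray, centred at (316,192). Now the marker.

Request:
carry_out --pt "1.0 -0.9 0 0 0 0" --pt "2.1 -1.9 0.1 0 0 -0.1" --pt "3.2 -2.9 0.1 0 0 -0.2" --pt "4.2 -3.8 0.1 0 0 -0.2" --pt "4.2 -3.8 0.1 0 0 -0.2" --pt "4.2 -3.8 0.1 0 0 -0.2" --pt "4.2 -3.8 0.1 0 0 -0.2" --claw 0.7

```text
time_s: 21.8
position: [0.452, -0.1043, 0.338]
tool_rot: [[-0.236, 0.972, 0.0], [0.972, 0.236, 0.0], [0.0, 0.0, -1.0]]
ft_force: [0.4, -0.1, 0.3]
gripper_width: 0.0614
```

Run:
```python
from h import *
im=get_image("wrist");P=camera_params("wrist");s=sense();print(s["position"])
for r in regions_of("marker_center","wrist"):
    ys,xs=np.nonzero(r["region"]); (c,wh,a)=cv2.minAreaRect(np.c_[xs,ys].astype(np.float32))
    B=np.array([at("wrist",b,.007,P)[:2] for b in cv2.boxPoints((c,wh,a))]); e1,e2=B[1]-B[0],B[2]-B[1]; L=e1 if np.linalg.norm(e1)>np.linalg.norm(e2) else e2
    ang=np.degrees(np.arctan2(L[1],L[0]));print(r["score"],c,B.mean(0),np.linalg.norm(e1),np.linalg.norm(e2),ang)
    plan((*B.mean(0),.1855),ang+90)
cv2.imwrite("pics/w14.png",im)
```

```text
[ 0.4519946  -0.10417946  0.3379343 ]
0.97 (316.5000915527344, 184.49305725097656) [ 0.44933433 -0.10132821] 0.13750249093260744 0.013394124679479154 102.48168496143805
move [0.079, -0.045, 3.81] [-0.001, -0.008, 0.241] rows>=2.4 0.1 q [35.0, 15.0, -32.0, 116.0, 10.0, 52.0, 11.0] t 21.9
0.41 (402.5, 342.0) [ 0.59249962 -0.2585963 ] 0.012987518376400225 0.02807895601491966 -71.92014606322559
move [-4.588, 2.502, 3.807] [-0.001, -0.008, -0.879] rows>=4.1 0.4 q [35.0, 15.0, -32.0, 116.0, 10.0, 52.0, 11.0] t 21.9
```

View pics/w14.png

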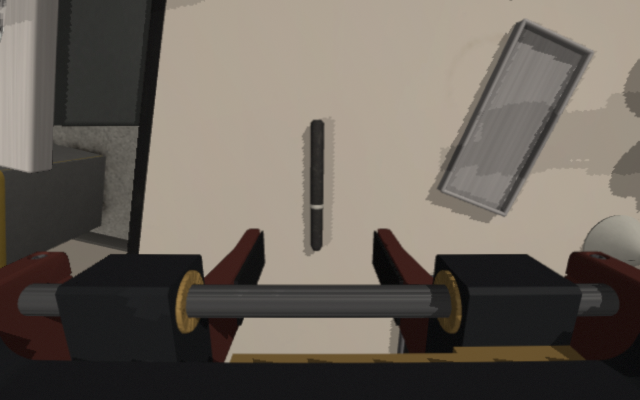

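The marker is at (316,185) and measures 137×13 mm; the second hit (score 0.41) is part of the gripper or tray. Going down.

Request:
carry_out --pt "0.08 -0.04 1.3 0 0 0.24" --pt "0.08 -0.04 2.5 0 0 0.24" --pt "0.08 -0.04 3.4 0 0 0.24" --pt "0.08 -0.04 3.7 0 0 0.24" --pt "0.08 -0.04 3.8 0 0 0.24" --pt "0.08 -0.04 3.8 0 0 0.24" --pt "0.08 -0.04 3.8 0 0 0.24"

```text
time_s: 22.78
position: [0.4495, -0.101, 0.1873]
tool_rot: [[-0.217, 0.976, 0.002], [0.976, 0.217, -0.001], [-0.001, 0.002, -1.0]]
ft_force: [-0.1, 1.0, -0.0]
gripper_width: 0.0615
```

Request:
carry_out --pt "0 0 0 0 0 0" --pt "0 0 0 0 0 0" --pt "0 0 0 0 0 0" --pt "0 0 0 0 0 0" --pt "0 0 0 0 0 0" --pt "0 0 0 0 0 0" --claw 0 --squeeze 20

```text
time_s: 23.52
position: [0.4489, -0.1008, 0.1862]
tool_rot: [[-0.217, 0.976, -0.0], [0.976, 0.217, 0.0], [0.0, -0.0, -1.0]]
ft_force: [-0.2, 0.2, -0.3]
gripper_width: 0.0139
```

Request:
carry_out --pt "0 0 -0.4 0 0 0" --pt "0 0 -1.2 0 0 0" --pt "0 0 -2.2 0 0 0" --pt "0 0 -2.8 0 0 0" --pt "0 0 -2.8 0 0 0"

```text
time_s: 24.15
position: [0.4495, -0.1009, 0.3007]
tool_rot: [[-0.217, 0.976, 0.004], [0.976, 0.217, -0.001], [-0.002, 0.004, -1.0]]
ft_force: [-0.6, -0.3, -0.4]
gripper_width: 0.0139
```

Run:
```python
from h import *
cv2.imwrite("pics/w15.png",get_image("wrist"));s=sense();print(s["position"],s["gripper_width"])
plan((.623,.008,.30),-8.7)
```

```text
[ 0.44897105 -0.10092455  0.29932537] 0.013832479610956206
move [1.716, 4.837, -0.01] [0.024, 0.012, 4.242] rows>=3.3 2.0 q [34.0, 18.0, -32.0, 119.0, 13.0, 46.0, 6.0] t 24.2
```

View pics/w15.png

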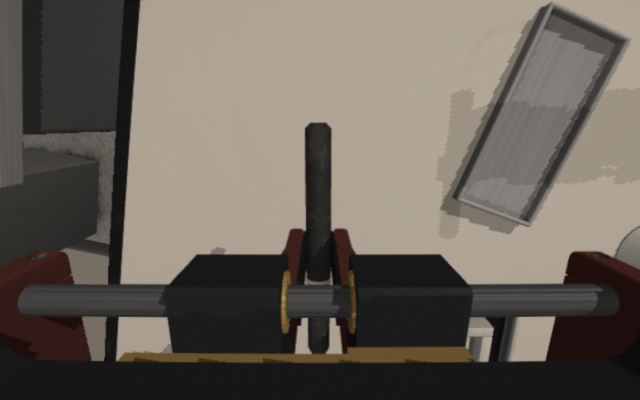

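Request:
carry_out --pt "0.2 0.5 0 0 0 0.5" --pt "0.55 1.5 0 0 0 1.3" --pt "0.95 2.7 0 0 0 2.4" --pt "1.35 3.8 0 0 0 3.4" --pt "1.6 4.5 0 0 0 4" --pt "1.72 4.84 0 0 0 4.24" --pt "1.72 4.84 0 0 0 4.24" --pt "1.72 4.84 0 0 0 4.24"

```text
time_s: 25.2
position: [0.6221, 0.0073, 0.2978]
tool_rot: [[0.151, 0.989, -0.001], [0.989, -0.151, -0.001], [-0.001, -0.001, -1.0]]
ft_force: [-0.2, -0.2, -1.2]
gripper_width: 0.0139
```

Run:
```python
from h import *
im=get_image("wrist");P=camera_params("wrist")
c=np.array([.623,.008,0]);a=np.radians(-98.7);Y=np.array([np.cos(a),np.sin(a),0]);X=np.array([-np.sin(a),np.cos(a),0])
for y in(-.086,.086):
  for x in(-.038,.038):
    q=proj("wrist",c+X*x+Y*y+[0,0,.012],P); cv2.circle(im,tuple(np.round(q).astype(int)),3,(0,0,255),1)
cv2.imwrite("pics/w16.png",im)
plan((.623,.008,.19),-8.7)
```

```text
move [0.026, 0.019, 2.702] [-0.009, 0.011, -0.001] rows>=1.7 0.0 q [13.0, 32.0, -25.0, 97.0, 16.0, 55.0, -27.0] t 25.25
```

View pics/w16.png

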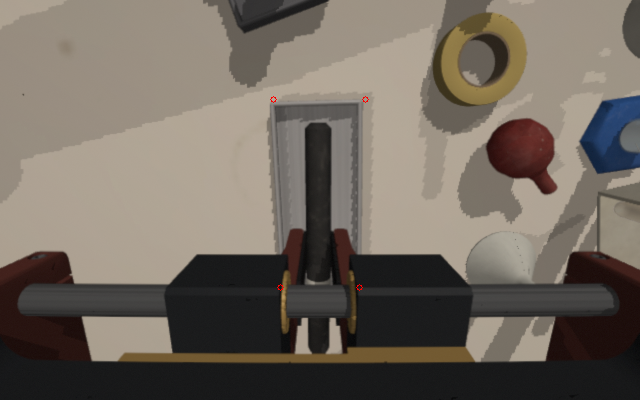

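Request:
carry_out --pt "-0.02 0 0.4 0 0 0" --pt "-0.02 0 1.2 0 0 0" --pt "-0.02 0 2.0 0 0 0" --pt "-0.02 0 2.45 0 0 0" --pt "-0.02 0 2.62 0 0 0" --pt "-0.02 0 2.68 0 0 0" --pt "-0.02 0 2.7 0 0 0" --pt "-0.02 0 2.7 0 0 0"

```text
time_s: 26.25
position: [0.6232, 0.0076, 0.191]
tool_rot: [[0.151, 0.989, 0.001], [0.989, -0.151, -0.0], [0.0, 0.001, -1.0]]
ft_force: [-0.7, -0.5, 0.7]
gripper_width: 0.014
```

Request:
carry_out --pt "0 0 0.01 0 0 0" --pt "0 0 0.01 0 0 0"

```text
time_s: 26.5
position: [0.6229, 0.0075, 0.1901]
tool_rot: [[0.151, 0.989, 0.0], [0.989, -0.151, -0.0], [-0.0, 0.0, -1.0]]
ft_force: [0.0, 0.5, 0.2]
gripper_width: 0.0138
```

Request:
carry_out --pt "0 0 0.01 0 0 0" --pt "0 0 0.01 0 0 0" --pt "0 0 0.01 0 0 0" --claw 0.32

```text
time_s: 26.88
position: [0.6229, 0.0075, 0.1894]
tool_rot: [[0.151, 0.989, 0.0], [0.989, -0.151, 0.0], [0.0, 0.0, -1.0]]
ft_force: [-0.3, 0.6, -0.1]
gripper_width: 0.0279
```

Request:
carry_out --pt "0 0 -0.3 0 0 0" --pt "0 0 -1.2 0 0 0" --pt "0 0 -2.6 0 0 0" --pt "0 0 -4.0 0 0 0" --pt "0 0 -5.0 0 0 0" --pt "0 0 -5.0 0 0 0"

```text
time_s: 27.62
position: [0.6235, 0.008, 0.3943]
tool_rot: [[0.151, 0.989, 0.008], [0.989, -0.151, 0.0], [0.001, 0.007, -1.0]]
ft_force: [0.3, -0.1, -0.7]
gripper_width: 0.0282
```

Run:
```python
from h import *
cv2.imwrite("pics/w17.png",get_image("wrist"))
t=get_image("top");cv2.imwrite("pics/t17.png",cv2.resize(t[120:290,160:540],None,fx=2.1,fy=2.1,interpolation=cv2.INTER_CUBIC))
cv2.imwrite("pics/s17.png",cv2.resize(get_image("side")[140:350,220:440],None,fx=2.8,fy=2.8,interpolation=cv2.INTER_CUBIC))
for l,z in [("petri_dish",.018),("timer",.02),("tape_roll",.019),("marker_center",.01),("applicator_center",.029),("jar_pale_center",.058),("jar_caddy",.016)]:
    for r in regions_of(l,"top")[:3]:
        ys,xs=np.nonzero(r["region"]); (c,wh,a)=cv2.minAreaRect(np.c_[xs,ys].astype(np.float32)); print(l,round(r["score"],2),at("top",c,z).round(3))
```

```text
petri_dish 0.53 [ 0.501 -0.438  0.018]
petri_dish 0.3 [0.607 0.23  0.018]
timer 0.73 [0.516 0.436 0.02 ]
tape_roll 0.58 [0.758 0.125 0.019]
applicator_center 0.82 [ 0.637 -0.234  0.029]
applicator_center 0.61 [0.336 0.28  0.029]
jar_pale_center 0.57 [0.612 0.195 0.058]
jar_pale_center 0.52 [0.598 0.258 0.058]
jar_caddy 0.85 [0.607 0.231 0.016]
```

View pics/w17.png

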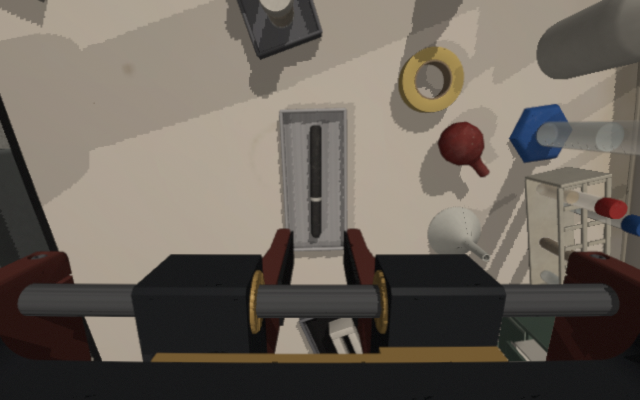

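View pics/t17.png

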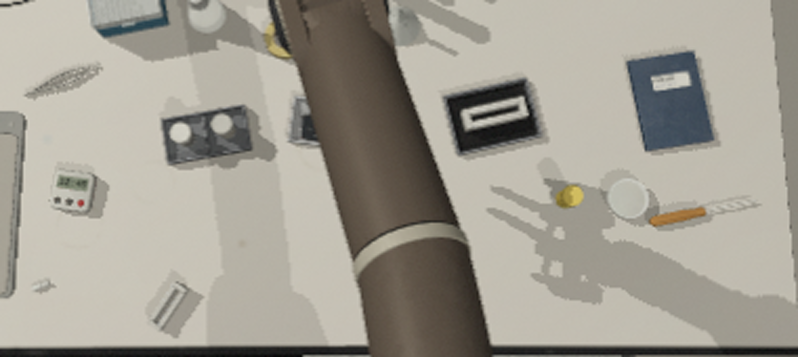

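View pics/s17.png

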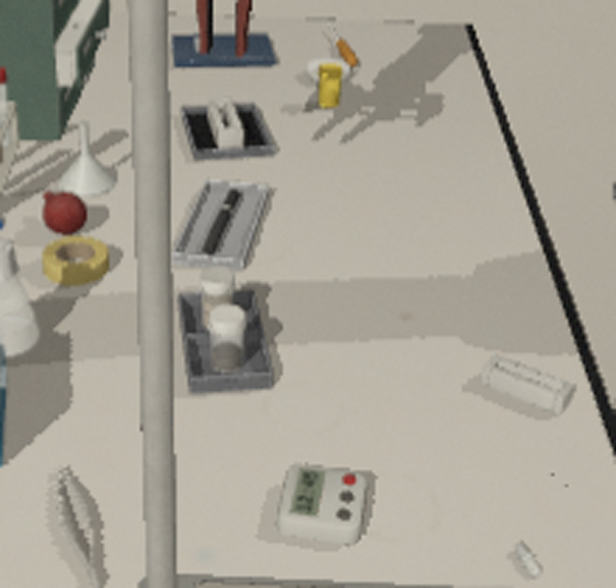

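The wrist view shows the marker flat in the narrow tray, centred at (316,181) inside a rim running from (281,110) to (347,250). The side crop shows both jars upright in separate bays and the applicator flat in its tray. The tape, at (75,260), hasn't moved. The top camera's 22 mm tape offset comes from the arm covering half the roll.

Run:
```python
from h import *
P=camera_params("wrist");print("tape wrist",at("wrist",(432,79),.019,P),"start(top)",at("top",(295.5,137.5),.019))
print(np.abs(sense()["qvel"]).max())
hand_in()
```

```text
tape wrist [0.76033731 0.10217278 0.019     ] start(top) [0.76742898 0.10272536 0.019     ]
0.23629704270906549
the job is handed in; nothing more can be done
```

All four things are in their trays, and I handed the job in at about 28 s of the 96 s allowed. Handing in gives no verdict, so what follows is from my own last checks.

- **Jars:** both stand upright in the caddy, gripped by their caps and carried upright. The pale one is about 36 mm from the caddy's centre along y, the dark one about 28 mm on the other side. Both are inside the 16.75–50.75 mm window.
- **Applicator:** the larger one (it measured 100 × 31 mm) lies flat on the rubber floor, within about 1 mm of the tray's measured centre.
- **Marker:** it lies flat near the centre of the long narrow tray. I judged this from the wrist and side pictures, because the arm hid it from the top camera.
- **Timer, petri dish and tape roll:** the timer and dish measured within about 4 mm of their start positions.
- **A check that disagreed:** the top camera's network put the tape roll about 22 mm from where it started. The arm was covering half of it in that picture. The wrist view put it about 7 mm from its start position, and the side view showed it unmoved, so I trusted those two.

The yellow jar and the smaller applicator were left alone. Wrist force readings stayed below about 4 N throughout.

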